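# Pull the fuse carrier from a bench supply

## Robot

A 6-joint arm with a two-finger parallel gripper is mounted at the origin on the work surface. World frame = base frame: x ahead of the robot, y to its left, z up, the work surface at z = 0. Lengths are in m, angles in rad, forces in N, time in s.
With the tool pointing down it reaches from about 0.225 to 0.875 m from the base axis. Payload 3.4 kg.
Tool frame: the origin (TCP) lies between the finger pads; the fingertips stand 22 mm ahead of it and the grasp point (between the pads) lies 3 mm ahead of it (manip.finger_overhang is the distance from the TCP to the fingertips, in m); z points along the fingers, y is the line along which they close (so a half turn about z gives the same grasp; the last joint's range is limited). The gripper opens to 85 mm and grips with 20 to 120 N. Pads are 22 mm wide; open, the fingers measure 114 mm over their backs; the gripper's body (76 mm by 85 mm) begins 54 mm behind the grasp point. The pads swing forward as they close: fully open they stand 13 mm farther back than shut.
Start: joints at [-1.228, 0.276, 1.505, -0, 1.361, -0.121], TCP at [0.257, -0.514, 0.253] pointing down, gripper open.
Joint ranges: [-2.89, 2.89], [-0.75, 2.08], [0.22, 2.7], [-1.18, 4.32], [0.11, 2.71], [-2.7, 2.7]. Speed limits (rad/s): [2.57, 2.57, 3.14, 3.14, 3.14, 3.14].

## Interface

Orientations are given as a unit quaternion [w, x, y, z].
In Python, from rig import get_state, eyes, order, manip gives the robot as it stands.
- The arm moves only by the tool drive_tool, never from a script. Its argument "rows" is a list of rows, each a list of 4 numbers: the shift along the tool's x, y, z in units of 25 mm (1.0 is 25 mm), then the turn about the tool's z in units of 6 degrees (1.0 is 6 degrees). A call has exactly 8 rows; each row is the pose to reach, as a shift and turn from the pose commanded when the call began, along the tool's axes at that moment; what a row does not reach only later rows make up. A row lasts 1/12 s, in which the tool goes at most 41.7 mm and 7.16 degrees, less where a joint would pass 70% of its speed; a pose out of reach is approached as far as the arm can. A call with a gripper value outside its range is refused whole. "grip" is the finger opening in mm, from 0 to 85.4, set as the call begins (left out, the last holds). The fingers move at their own pace and stop on an object; "newtons" is the grip in N (left out, the last holds). Time passes only in rows, so rows that repeat a pose let the fingers close, or fill a call up. It gives the time, the measured TCP pose, the force, the opening and the grip force at its end, in the units of the state.
- get_state(): the state, without advancing time (a new reading comes with each control period).
- eyes.get_image(name): name is "scene" or "top" or "wrist"; returns (picture, depth): 384x512x3 uint8, red, green, blue; 384x512 float32, m along the optical axis (not along the pixel's ray), 0 where there is no reading.
- eyes.camera_info(name): a dict with "fx", "fy", "cx", "cy" (pixels), "R" (3x3) and "t" (3): a world point X has camera coordinates R X + t. Camera axes: x right, y down, z forward; pixel columns grow to the right and rows downward; lengths in m; the calibration is good to about 2 mm. The wrist camera is an equidistant fisheye: a pixel r from the principal point sees the ray r / f radians off the axis. A picture is of the moment at which its call begins: read the wrist's pose just before it. camera_info takes no time and is no camera call; for the wrist camera it gives the pose at the moment of the call.
- order.sign_off(): hands the job in; it is judged then, once.
The state is a dict: "clock": time; "qpos": joint angles; "qd": joint speeds; "effort": joint torques, N m; "position": TCP position; "ee_rot": TCP orientation; "contact_force": force on the tool from outside, world axes, zero at the start; "moment": the same for the moment, N m; "width": finger opening in m; "gripper_force": force on a finger pad.
Only numpy, scipy, OpenCV 4.12 (cv2) and the standard library are available. Lean on these libraries where they do the work, as an engineer would, in place of code of your own. Each camera call takes 0.05 s, during which the arm holds its last target. There are 200 camera calls.

## Task

Free the fuse carrier on top of the bench supply: it is the one of the two carriers that has a round tube fuse on its top, not the one with the flat square block. First turn the captive wing nut between them clockwise (seen from above) by hand to its stop, about a quarter turn, so that its keeper bar is off both carriers; then pinch the fuse carrier's two side catches fully in towards each other and lift it straight up, upright, about 9 cm above its seat. Finish holding it there in the air by its two pinched catches, without letting go, and leave the other carrier seated and everything else where it is.

Things in the scene. Friction and masses are not known exactly. Their poses are not given: they have to be found in the camera images.
- supply: bench power supply, cream box 200 (x) x 290 (y) x 85 mm, fixed; origin under its centre at bench level, z up, front with meters faces -x. On its flat top (deck, 85 mm up) a black dock 74 (x) x 146 (y) x 30 mm, centred, with two bays at y = +48 and -48 mm; either carrier may be in either bay. Wing nut at x = y = 0 between them
- wing (a joint): captive wing nut, rad: at 0 its steel keeper bar (66 x 12 x 5 mm, 38 to 43 mm above the deck) lies along the supply's y over the inner edges of both carriers and blocks them; grows clockwise seen from above to a stop at 1.57 (bar along the supply's x); clear above about 1.0. Starts at 0 to 0.3; stays where left (friction 0.05 N m)
- wing_grip (a point): point on the wing nut's vertical axis, 78 mm above the deck. The aluminium wing is an upright plate 10 mm thick (point x), 36 mm long (point y, along the keeper bar), 61 to 88 mm above the deck; grip it across its thickness, fingertips above the carriers (60 mm). The point turns with the nut, z up; the nut does not rise
- fuse: the carrier to take out: brown plug, white round tube fuse (15 mm diameter, 40 mm long, metal caps) lying on top along y, 0.12 to 0.2 kg. Origin at underside centre, on the deck when seated, axes as the supply's. 60 mm over its catch pads (x), 44 mm at its flange (y), 60 mm tall, lower 30 mm in the bay with 1.5 mm play. A hook on each catch holds it until both are pinched in over 3 mm
- fuse_pinch (a point): midpoint between the fuse carrier's two catch pads, 49 mm above its underside, axes as the carrier's. Pads grey, flat, 24 mm wide (y), 38 to 60 mm above the underside, on its +x and -x sides, 60 mm apart over their outsides, 48 mm when fully pinched. The dock's top is 8 mm below the pads and reaches 7 mm beyond them: keep fingertips above it
- fuse_front (a joint): travel of the fuse carrier's catch on its -x side, m: 0 sprung out, 0.006 pinched fully in; spring 3 N at rest to 6.6 N fully in
- fuse_back (a joint): travel of the fuse carrier's catch on its +x side, m: 0 sprung out, 0.006 pinched fully in; spring as the other
- fuse_front_pad (a point): middle of the outer face of the -x catch pad
- fuse_back_pad (a point): middle of the outer face of the +x catch pad
- link: the other carrier, same body and catches, with a flat square white block 24 x 24 x 4 mm in place of the tube (56 mm to its top, catch pads to 60 mm); origin at its underside centre. Stays seated
- screw_tin: round steel tin, 46 mm diameter, 32 mm tall, loose on the deck beside the dock; origin at its underside. Leave alone
- meter: handheld meter lying on the bench beside the supply, 150 x 76 x 35 mm; origin at its underside. Leave alone
- spool: white spool, 52 mm diameter, 38 mm tall, on the bench beside the supply; origin at its underside. Leave alone
- cup: small white cup, 56 mm diameter, 60 mm tall, on the bench beside the supply; origin at its underside. Leave alone
- driver: screwdriver, 170 mm long, lying in front of the supply. Leave alone
There are look-alikes about, which are no part of the job. Leave any green look-alike of the fuse alone.

How it is judged:
By the outcome, as a careful person would: the job done as asked, in the order asked, and still so for the second after the job is handed in, while the arm keeps its last pose, push and grip.
It also fails if it takes over 42 s, if anything falls off the work surface, if the arm or the gripper's body presses on something with over 40 N, if the wrist force passes 120 N, or if a joint passes its speed limit or range.

## Working session

There is one attempt and no reset: what is moved stays moved. The work goes in short steps, Python scripts to look and compute and a tool call to move; the robot and the scene stay as the last step left them, time stands still between calls to the robot, and variables do not carry over. Pictures are saved under pics/ and viewed, at most 10 in all, crops included, and the job is handed in when it is done.

Besides the shell and the picture viewer there is one more tool, called after "Emit:" as name(argument=value, ...) on one line, values as JSON. drive_tool: Moves the arm, as the interface text tells. Its arguments: {"type":"object","properties":{"rows":{"type":"array","items":{"type":"array","items":{"type":"number"}}},"grip":{"type":"number"},"newtons":{"type":"number"}},"required":["rows"]}

```bash
mkdir -p pics; ls; python3 - <<'E'
from rig import get_state, eyes, order, manip
import cv2,numpy as np
s=get_state();print(s['clock'],s['position'],s['ee_rot'],s['width'])
for n in ("scene","top"):
    p,d=eyes.get_image(n);np.savez(f'pics/{n}0.npz',p=p,d=d,**eyes.camera_info(n))
    c=eyes.camera_info(n);print(n,c)
    cv2.imwrite(f'pics/{n}0.png',p[:,:,::-1])
E
```

```text
pics
0.0 [ 0.25704025 -0.51379689  0.25242596] [-9.18743167e-04  9.73230211e-01  2.29830585e-01 -1.16872764e-04] 0.08552607286963496
scene {'fx': 360.7106426356167, 'fy': 360.7106426356167, 'cx': 261.5802944944375, 'cy': 194.4697483895838, 'R': array([[ 0.82497091,  0.56504619, -0.01207499],
       [ 0.30007782, -0.45602032, -0.83785367],
       [-0.47893246,  0.68758146, -0.54576133]]), 't': array([-0.4860426 , -0.05879854,  1.2440381 ])}
top {'fx': 360.50597007954724, 'fy': 360.50597007954724, 'cx': 247.70867138239103, 'cy': 192.90773350285428, 'R': array([[ 0.00777937, -0.99969025, -0.02364083],
       [-0.99509217, -0.00540704, -0.09880451],
       [ 0.09864608,  0.02429344, -0.994826  ]]), 't': array([0.03951151, 0.60761151, 0.95090737])}
```

View pics/scene0.png

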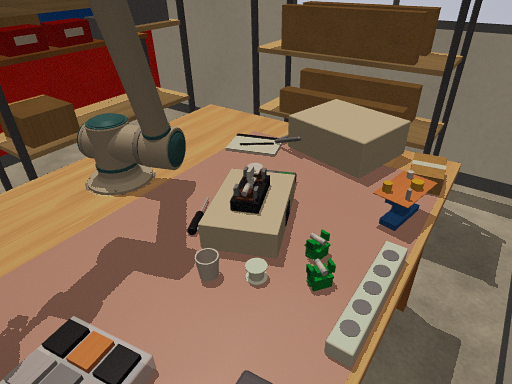

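View pics/top0.png

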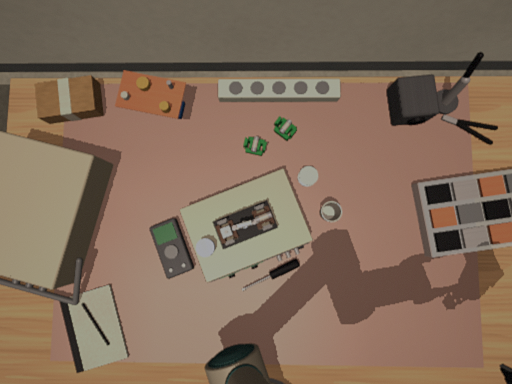

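The supply is at top (247,224). Two green look-alikes stand at (255,145) and (285,128), off the supply, so I leave those alone. Next I enlarge the dock.

```bash
python3 - <<'E'
import cv2,numpy as np
a=cv2.imread('pics/top0.png')[160:290,170:320];b=cv2.imread('pics/scene0.png')[150:260,190:310]
a=cv2.resize(a,None,fx=4,fy=4,interpolation=cv2.INTER_CUBIC)
cv2.imwrite('pics/top0c.png',a)
z=np.load('pics/top0.npz')
p,d=z['p'],z['d']
def world(u,v):
    Z=d[v,u];return z['R'].T@(np.array([(u-z['cx'])/z['fx']*Z,(v-z['cy'])/z['fy']*Z,Z])-z['t'])
# deck pixels: height map
vv,uu=np.mgrid[160:290,170:320]
Z=d[160:290,170:320];P=np.stack([(uu-z['cx'])/z['fx']*Z,(vv-z['cy'])/z['fy']*Z,Z],-1)-z['t'];W=P@z['R']
m=(abs(W[...,2]-.085)<.008)&(Z>0)
h=np.median(W[m][:,2]);print('deck',h,m.sum())
q=W[W[...,2]>0.06][:,:2].astype(np.float32)
print(cv2.minAreaRect(q))
m2=(W[...,2]>.105)&(W[...,2]<.19);print(cv2.minAreaRect(W[m2][:,:2].astype(np.float32)),m2.sum())
E
```

```text
deck 0.08489597450306141 6952
((0.5196425914764404, 0.04746466875076294), (0.21115410327911377, 0.290118932723999), 21.939180374145508)
((0.5106344223022461, 0.07706616818904877), (0.075275719165802, 0.2080056071281433), 22.670387268066406) 1951
```

View pics/top0c.png

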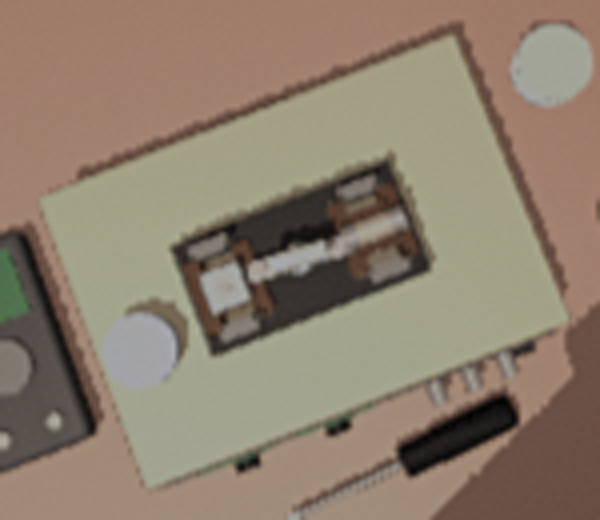

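Candidates in the crop: the carrier at (225,287), full-image (226,232), has a flat square white block, so it is the link. The carrier at (370,228), full-image (262,217), has a round white tube, so it is the fuse. It sits in the -y bay. The wing is at about (300,258), turned slightly clockwise from the dock axis.

```bash
cat > h.py <<'E'
from rig import get_state, eyes, order, manip
import cv2,numpy as np
from scipy.spatial.transform import Rotation as Ro
def tool():
    s=get_state();q=s['ee_rot'];return s,Ro.from_quat([q[1],q[2],q[3],q[0]]).as_matrix()
def togo(target,yawx_deg=None):
    s,R=tool();d=R.T@(np.array(target)-s['position'])/.025
    y=np.degrees(np.arctan2(R[1,0],R[0,0]))
    print('shift units',d.round(2),'toolx yaw',y.round(2), 'turn units',None if yawx_deg is None else round(-((yawx_deg-y+180)%360-180)/6,2))
E
python3 - <<'E'
from h import *
z=np.load('pics/top0.npz');d=z['d']
vv,uu=np.mgrid[:384,:512];P=np.stack([(uu-z['cx'])/z['fx']*d,(vv-z['cy'])/z['fy']*d,d],-1)-z['t'];W=P@z['R']
m=((abs(W[...,2]-.085)<.006)&(uu>170)&(uu<320)&(vv>160)&(vv<290)).astype(np.uint8)
m=cv2.morphologyEx(m,cv2.MORPH_OPEN,np.ones((3,3)))
print(cv2.minAreaRect(W[m>0][:,:2].astype(np.float32)))
def at(u,v,h):
    r=z['R'].T@np.array([(u-z['cx'])/z['fx'],(v-z['cy'])/z['fy'],1]);c=-z['R'].T@z['t'];return c+r*(h-c[2])/r[2]
g=lambda a,b:(170+(a-1.5)/4,160+(b-1.5)/4)
for n,a,b,h in [('wing',299,258,.085+.088),('wl',255,270,.173),('wr',342,246,.173),('fuse',370,229,.14),('link',225,287,.14)]: print(n,at(*g(a,b),h).round(4))
# deck corners
for a,b in [(42,196),(459,34),(567,318),(150,487)]: print(at(*g(a,b),.085).round(4))
c=eyes.camera_info('wrist');s,R=tool();print(c,manip.finger_overhang)
print('cam in tool',R.T@(-c['R'].T@c['t']-s['position']),(c['R']@R).round(3))
togo([.52,.045,.33],106)
E
```

```text
((0.5218143463134766, 0.048356130719184875), (0.20172640681266785, 0.2898438274860382), 22.05467414855957)
wing [0.5208 0.0472 0.173 ]
wl [0.5138 0.0725 0.173 ]
wr [0.5279 0.0224 0.173 ]
fuse [0.5389 0.0058 0.14  ]
link [0.5036 0.0924 0.14  ]
[0.5604 0.2157 0.085 ]
[ 0.6668 -0.052   0.085 ]
[ 0.4854 -0.1197  0.085 ]
[0.3777 0.1426 0.085 ]
{'fx': 297.3186396354542, 'fy': 297.3186396354542, 'cx': 252.40297318693948, 'cy': 191.48146035273902, 'R': array([[ 0.44583792, -0.89511225, -0.00161507],
       [-0.86245993, -0.43005594,  0.26686092],
       [-0.23956505, -0.11758378, -0.9637337 ]]), 't': array([-0.57397756, -0.03412482,  0.37942889])} 0.022
cam in tool [ 6.73672935e-02 -6.64968020e-05 -1.21288538e-01] [[-0.002  1.     0.   ]
 [-0.964 -0.002 -0.267]
 [-0.267 -0.     0.964]]
shift units [ 19.41 -15.29  -3.07] toolx yaw 26.57 turn units -13.24
```

Emit:
drive_tool(rows=[[19.4,-15.3,-3.1,-13.2],[19.4,-15.3,-3.1,-13.2],[19.4,-15.3,-3.1,-13.2],[19.4,-15.3,-3.1,-13.2],[19.4,-15.3,-3.1,-13.2],[19.4,-15.3,-3.1,-13.2],[19.4,-15.3,-3.1,-13.2],[19.4,-15.3,-3.1,-13.2]], grip=60, newtons=20)

```text
clock: 0.77
position: [0.398, -0.2129, 0.2949]
ee_rot: [-0.0, 0.742, 0.67, 0.0]
contact_force: [1.8, 0.5, -0.3]
width: 0.0599
gripper_force: 0.0
```

```bash
python3 -c "
from h import *
togo([.525,.03,.32],106)"
```

```text
shift units [10.18  4.07 -1.  ] toolx yaw 84.19 turn units -3.63
```

Emit:
drive_tool(rows=[[10.2,4.1,-1,-3.6],[10.2,4.1,-1,-3.6],[10.2,4.1,-1,-3.6],[10.2,4.1,-1,-3.6],[10.2,4.1,-1,-3.6],[10.2,4.1,-1,-3.6],[10.2,4.1,-1,-3.6],[10.2,4.1,-1,-3.6]])

```text
clock: 1.43
position: [0.5291, 0.0322, 0.3195]
ee_rot: [-0.0, 0.603, 0.797, 0.002]
contact_force: [-0.2, -0.1, 0.5]
width: 0.0599
gripper_force: 0.0
```

```bash
python3 - <<'E'
from h import *
s,R=tool();c=eyes.camera_info('wrist');p,d=eyes.get_image('wrist')
print(s['position'],np.abs(s['qd']).max())
np.savez('pics/w1.npz',p=p,d=d,**c)
cv2.imwrite('pics/w1.png',cv2.resize(p[:,:,::-1],(800,600),interpolation=cv2.INTER_CUBIC))
E
```

```text
[0.52911186 0.03224283 0.31953196] 0.07954358434550851
```

View pics/w1.png

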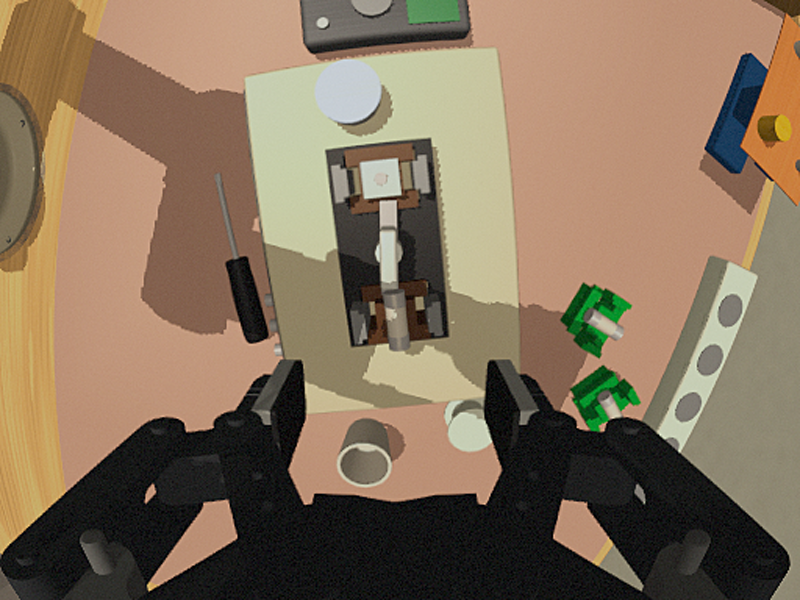

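Confirmed: the tube carrier is at (395,318), the block carrier at (380,178), and the wing plate runs from about (387,230) to (390,287). The tin is at (348,92), clear of the work. Now I measure from the depth image.

```bash
cat >> h.py <<'E'
def cloud(p,d,c):
    v,u=np.mgrid[:384,:512].astype(float);x=(u-c['cx'])/c['fx'];y=(v-c['cy'])/c['fy'];r=np.hypot(x,y)+1e-9
    ray=np.stack([x/r*np.tan(r),y/r*np.tan(r),np.ones_like(r)],-1)
    return (ray*d[...,None]-c['t'])@c['R']
C=np.array([.5215,.0478]);YAW=np.radians(22)
def sup(W):
    r=W[...,:2]-C;c,s=np.cos(YAW),np.sin(YAW);return np.stack([c*r[...,0]+s*r[...,1],-s*r[...,0]+c*r[...,1],W[...,2]-.085],-1)
E
python3 - <<'E'
from h import *
z=np.load('pics/w1.npz');W=cloud(z['p'],z['d'],z);S=sup(W)
n=(abs(S[...,0])<.04)&(abs(S[...,1])<.08)
def rep(t,m):
    q=S[m];r=cv2.minAreaRect((q[:,:2]*1000).astype(np.float32));print(t,m.sum(),'med',np.median(q,0).round(4),'rect',r)
rep('wing',n&(abs(S[...,1])<.022)&(S[...,2]>.075)&(S[...,2]<.1))
rep('fuse top',n&(S[...,1]<-.027)&(S[...,2]>.05)&(S[...,2]<.07))
rep('link top',n&(S[...,1]>.027)&(S[...,2]>.05)&(S[...,2]<.07))
rep('dock top',n&(abs(S[...,2]-.03)<.003))
rep('bar',n&(abs(S[...,2]-.043)<.003)&(abs(S[...,0])<.02)&(abs(S[...,1])<.05))
d=np.linalg.norm
m=(abs(S[...,2])<.004)&(abs(S[...,0])<.12)&(abs(S[...,1])<.16);rep('deck',cv2.morphologyEx(m.astype(np.uint8),cv2.MORPH_OPEN,np.ones((3,3)))>0)
for lim in [(.05,.07)]:
  for a,b in [(-.04,-.018),(.018,.04)]:
    m=n&(S[...,1]<-.027)&(S[...,2]>.05)&(S[...,2]<.07)&(S[...,0]>a)&(S[...,0]<b);rep('pad',m)
E
```

```text
wing 429 med [-0.0002  0.0025  0.0885] rect ((-0.3452138900756836, 1.4529914855957031), (35.7691650390625, 9.825140953063965), 86.06488800048828)
fuse top 1169 med [-0.0004 -0.0461  0.0595] rect ((-0.5388202667236328, -47.34731674194336), (40.71352005004883, 60.39027404785156), 89.49917602539062)
link top 1070 med [-0.0009  0.0489  0.0553] rect ((-0.6507511138916016, 48.864990234375), (24.727054595947266, 59.915008544921875), 89.96051788330078)
dock top 3748 med [0.0068 0.0036 0.0306] rect ((-0.3328590393066406, 0.8087234497070312), (74.92343139648438, 146.6256866455078), 0.060739509761333466)
bar 236 med [0.0022 0.0232 0.0437] rect ((-0.7156763076782227, -0.6042861938476562), (27.486787796020508, 68.76351165771484), 0.43675264716148376)
deck 24773 med [0.0119 0.0172 0.0007] rect ((-0.21463775634765625, 0.8506011962890625), (290.81341552734375, 200.529296875), 89.9018325805664)
pad 212 med [-0.026  -0.0455  0.0605] rect ((-26.006105422973633, -46.96730041503906), (24.282878875732422, 9.334566116333008), 88.8605728149414)
pad 206 med [ 0.0253 -0.0455  0.0606] rect ((25.13144874572754, -46.980342864990234), (24.320476531982422, 9.080999374389648), 89.622802734375)
```

```bash
python3 -c "
from h import *
togo([.5208,.0485,.171],107.5)"
```

```text
shift units [ 0.79 -0.06  5.93] toolx yaw 105.71 turn units -0.3
```

Emit:
drive_tool(rows=[[0.8,-0.1,1,-0.3],[0.8,-0.1,2,-0.3],[0.8,-0.1,3,-0.3],[0.8,-0.1,4,-0.3],[0.8,-0.1,4.5,-0.3],[0.8,-0.1,4.5,-0.3],[0.8,-0.1,4.5,-0.3],[0.8,-0.1,4.5,-0.3]], grip=40)

```text
clock: 2.15
position: [0.5197, 0.0455, 0.2083]
ee_rot: [0.001, 0.593, 0.805, 0.0]
contact_force: [0.2, -0.2, 0.1]
width: 0.0399
gripper_force: 0.0
```

```bash
python3 - <<'E'
from h import *
togo([.5208,.0485,.171],107.5)
c=eyes.camera_info('wrist');p,d=eyes.get_image('wrist');W=cloud(p,d,c);S=sup(W)
m=(abs(S[...,0])<.012)&(abs(S[...,1])<.024)&(S[...,2]>.080)&(S[...,2]<.095)
q=S[m];print(m.sum(),cv2.minAreaRect((q[:,:2]*1000).astype(np.float32)) if m.sum()>9 else 0,np.median(q,0))
cv2.imwrite('pics/w2.png',cv2.resize(p[:,:,::-1],(800,600),interpolation=cv2.INTER_CUBIC))
E
```

```text
shift units [0.1  0.08 1.49] toolx yaw 107.21 turn units -0.05
1054 ((-0.3814966678619385, 1.2627544403076172), (35.98333740234375, 9.760300636291504), 84.92393493652344) [-0.0003632   0.00365431  0.08843629]
```

View pics/w2.png

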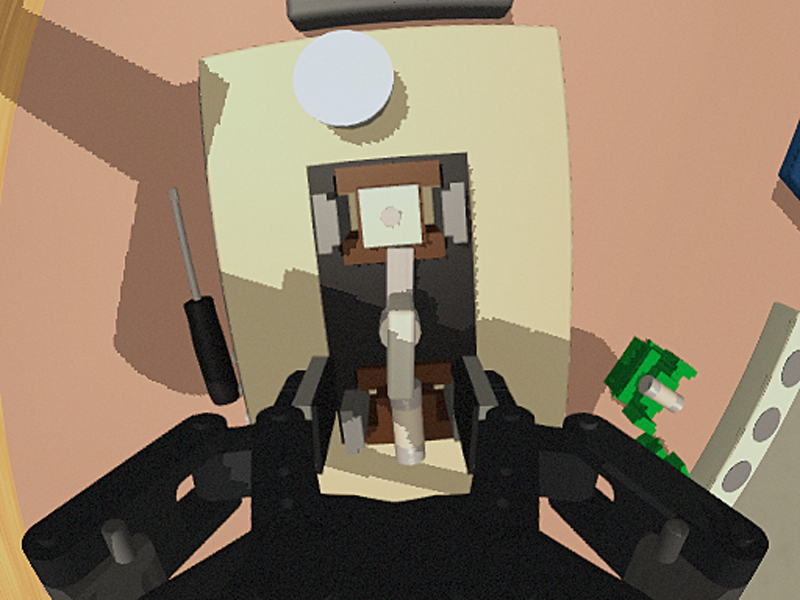

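The wing plate (400,310 to 400,395) lies between the fingers. I go down, then close.

Emit:
drive_tool(rows=[[0.1,0.05,0.7,0],[0.1,0.05,1.3,0],[0.1,0.05,1.5,0],[0.1,0.05,1.5,0],[0.1,0.05,1.5,0],[0.1,0.05,1.5,0],[0.1,0.05,1.5,0],[0.1,0.05,1.5,0]])

```text
clock: 2.87
position: [0.5203, 0.049, 0.1706]
ee_rot: [0.001, 0.593, 0.805, 0.0]
contact_force: [0.0, 0.0, -0.8]
width: 0.04
gripper_force: 0.0
```

Emit:
drive_tool(rows=[[0,0,0,0],[0,0,0,0],[0,0,0,0],[0,0,0,0],[0,0,0,0],[0,0,0,0],[0,0,0,0],[0,0,0,0]], grip=4, newtons=30)

```text
clock: 3.53
position: [0.5206, 0.0492, 0.1702]
ee_rot: [0.001, 0.593, 0.805, 0.001]
contact_force: [3.1, 1.7, 0.1]
width: 0.009
gripper_force: 33.6
```

Emit:
drive_tool(rows=[[0,0,0,0.8],[0,0,0,1.7],[0,0,0,2.6],[0,0,0,3.5],[0,0,0,4.4],[0,0,0,5.3],[0,0,0,6.2],[0,0,0,7]])

```text
clock: 4.2
position: [0.5212, 0.0492, 0.1702]
ee_rot: [0.001, 0.843, 0.537, 0.001]
contact_force: [5.5, 1.0, 0.4]
width: 0.0095
gripper_force: 33.4
```

Emit:
drive_tool(rows=[[0,0,0,0.9],[0,0,0,1.8],[0,0,0,2.7],[0,0,0,3.6],[0,0,0,4.5],[0,0,0,5.4],[0,0,0,6.3],[0,0,0,6.9]])

```text
clock: 4.87
position: [0.5216, 0.0489, 0.1702]
ee_rot: [0.001, 0.979, 0.205, 0.002]
contact_force: [5.2, 1.2, -0.7]
width: 0.0093
gripper_force: 33.4
```

```bash
python3 -c "
from h import *
togo([.5207,.0488,.171],22);s=get_state();print(s['moment'],s['contact_force'],s['width'])"
```

```text
shift units [-0.03 -0.01 -0.03] toolx yaw 23.64 turn units 0.27
[ 0.22809636 -0.76267855  0.03852733] [ 5.21898291  1.17690241 -0.7195704 ] 0.009339428546734122
```

Now a little further, onto the stop, then open and look.

Emit:
drive_tool(rows=[[0,0,0,0.2],[0,0,0,0.4],[0,0,0,0.6],[0,0,0,0.7],[0,0,0,0.7],[0,0,0,0.7],[0,0,0,0.7],[0,0,0,0.7]])

```text
clock: 5.53
position: [0.5216, 0.0488, 0.1702]
ee_rot: [0.001, 0.985, 0.172, 0.002]
contact_force: [5.7, 1.9, -0.1]
width: 0.0094
gripper_force: 43.7
```

```bash
python3 -c "
from h import *
togo([.5207,.0488,.171],22);s=get_state();print(s['moment'],s['contact_force'],s['width'])"
```

```text
shift units [-0.04 -0.01 -0.03] toolx yaw 19.85 turn units -0.36
[ 0.24144948 -0.82795836  0.89438798] [ 5.69741876  1.89378582 -0.09366287] 0.009384553224940612
```

The moment about z has risen to 0.9 N m, so the nut is on its stop. Release and rise.

Emit:
drive_tool(rows=[[0,0,0,-0.2],[0,0,0,-0.2],[0,0,0,-0.2],[0,0,0,-0.2],[0,0,-0.5,-0.2],[0,0,-1.5,-0.2],[0,0,-2.5,-0.2],[0,0,-3,-0.2]], grip=28)

```text
clock: 6.2
position: [0.5204, 0.0489, 0.2473]
ee_rot: [0.0, 0.983, 0.181, 0.001]
contact_force: [0.2, -0.7, -0.8]
width: 0.028
gripper_force: 0.0
```

```bash
python3 -c "
from h import *
togo([.5392,.0046,.2],112)"
```

```text
shift units [0.07 1.92 1.89] toolx yaw 20.86 turn units -15.19
```

Emit:
drive_tool(rows=[[0,0.3,-0.4,-1.1],[0,0.6,-0.4,-2.2],[0,0.9,-0.4,-3.3],[0,1.2,-0.4,-4.4],[0.1,1.5,-0.4,-5.5],[0.1,1.8,-0.4,-6.6],[0.1,1.9,-0.4,-7.7],[0.1,1.9,-0.4,-8.8]], grip=80)

```text
clock: 6.87
position: [0.5387, 0.0047, 0.2545]
ee_rot: [-0.0, 0.799, 0.601, -0.001]
contact_force: [-0.4, 0.2, -0.3]
width: 0.08
gripper_force: 0.0
```

Emit:
drive_tool(rows=[[0,0,0,-1.1],[0,0,0,-2.2],[0,0,0,-3.3],[0,0,0,-4.4],[0,0,0,-5.5],[0,0,0,-6.4],[0,0,0,-6.4],[0,0,0,-6.4]])

```text
clock: 7.53
position: [0.5386, 0.0055, 0.2546]
ee_rot: [-0.0, 0.56, 0.829, -0.0]
contact_force: [0.8, 0.7, 0.0]
width: 0.0802
gripper_force: 0.0
```

```bash
python3 - <<'E'
from h import *
s,R=tool();c=eyes.camera_info('wrist');p,d=eyes.get_image('wrist');W=cloud(p,d,c);S=sup(W)
cv2.imwrite('pics/w3.png',cv2.resize(p[:,:,::-1],(800,600),interpolation=cv2.INTER_CUBIC))
def rep(t,m):
    q=S[m];print(t,m.sum(),np.median(q,0).round(4) if m.sum() else '',cv2.minAreaRect((q[:,:2]*1000).astype(np.float32)) if m.sum()>9 else 0)
h=S[...,2]
rep('wing',(abs(S[...,1])<.01)&(abs(S[...,0])<.024)&(h>.08)&(h<.095))
for a,b in [(-.04,-.02),(.02,.04)]:
    rep('pad',(abs(S[...,1]+.047)<.02)&(h>.056)&(h<.066)&(S[...,0]>a)&(S[...,0]<b))
rep('tube',(abs(S[...,1]+.047)<.024)&(h>.054)&(h<.066)&(abs(S[...,0])<.012))
togo([.5386,.0042,.2],112)
E
```

```text
wing 729 [-0.0006  0.0016  0.0884] ((-0.7171401977539062, 1.169313669204712), (9.145647048950195, 35.844600677490234), 89.94709777832031)
pad 309 [-0.0263 -0.0463  0.0606] ((-26.145662307739258, -46.62080383300781), (9.10246467590332, 24.133256912231445), 0.2707284688949585)
pad 317 [ 0.0252 -0.0466  0.0606] ((24.8553466796875, -46.9201774597168), (9.05495834350586, 24.100269317626953), 1.6230745315551758)
tube 841 [-0.0008 -0.0458  0.0596] ((-0.4232211112976074, -47.13714599609375), (40.90751647949219, 14.395332336425781), 89.86852264404297)
shift units [-0.05 -0.02  2.19] toolx yaw 111.93 turn units -0.01
```

View pics/w3.png

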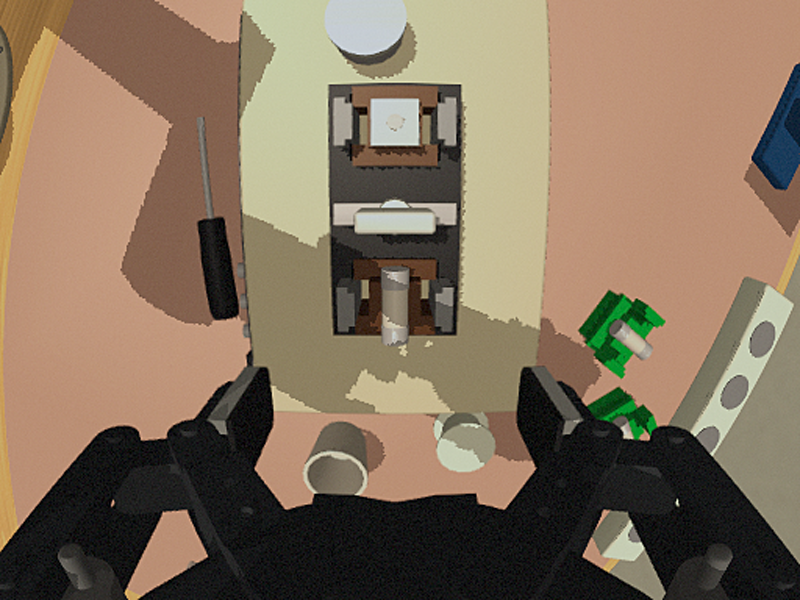

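The keeper bar now lies along x at (395,215), clear of both carriers, and the tube carrier is at (395,305). I go down around its pads, stopping above the dock top.

Emit:
drive_tool(rows=[[-0.05,-0.02,0.8,0],[-0.05,-0.02,1.6,0],[-0.05,-0.02,2.4,0],[-0.05,-0.02,3.2,0],[-0.05,-0.02,3.8,0],[-0.05,-0.02,4.0,0],[-0.05,-0.02,4.0,0],[-0.05,-0.02,4.0,0]])

```text
clock: 8.25
position: [0.5394, 0.0041, 0.1552]
ee_rot: [0.0, 0.559, 0.829, 0.0]
contact_force: [0.5, 0.4, 0.6]
width: 0.0799
gripper_force: 0.0
```

```bash
python3 -c "
from h import *
togo([.5385,.0041,.1405],112);s=get_state();print(s['contact_force'])"
```

```text
shift units [ 0.01 -0.03  0.59] toolx yaw 112.03 turn units 0.0
[0.47093544 0.42773656 0.56898722]
```

Emit:
drive_tool(rows=[[0,-0.03,0.2,0],[0,-0.03,0.4,0],[0,-0.03,0.6,0],[0,-0.03,0.6,0],[0,-0.03,0.6,0],[0,-0.03,0.6,0],[0,-0.03,0.6,0],[0,-0.03,0.6,0]])

```text
clock: 8.92
position: [0.5385, 0.0039, 0.14]
ee_rot: [0.0, 0.559, 0.829, 0.0]
contact_force: [-0.2, 0.2, 0.5]
width: 0.08
gripper_force: 0.0
```

Emit:
drive_tool(rows=[[0,0,0,0],[0,0,0,0],[0,0,0,0],[0,0,0,0],[0,0,0,0],[0,0,0,0],[0,0,0,0],[0,0,0,0]], grip=40, newtons=35)

```text
clock: 9.58
position: [0.5387, 0.0038, 0.1418]
ee_rot: [0.001, 0.559, 0.829, 0.0]
contact_force: [-2.6, -0.2, 10.4]
width: 0.0444
gripper_force: 36.1
```

```bash
python3 - <<'E'
from h import *
s=get_state();print(s['width'],s['gripper_force'],s['contact_force'],s['moment'])
c=eyes.camera_info('wrist');p,d=eyes.get_image('wrist');W=cloud(p,d,c);S=sup(W);h=S[...,2]
cv2.imwrite('pics/w4.png',cv2.resize(p[180:360,140:380,::-1],(800,600),interpolation=cv2.INTER_CUBIC))
for a,b in [(-.04,-.016),(.016,.04)]:
    m=(abs(S[...,1]+.047)<.013)&(h>.057)&(h<.064)&(S[...,0]>a)&(S[...,0]<b);q=S[m];print(m.sum(),np.percentile(q,[5,50,95],axis=0).round(4))
m=(abs(S[...,1]+.047)<.024)&(h>.054)&(h<.068)&(abs(S[...,0])<.01);print(np.median(S[m],0))
E
```

```text
0.04436223597615928 36.079219579696655 [-2.5978045  -0.21591223 10.43664863] [-0.01334857  0.51194573 -0.0067255 ]
948 [[-0.0336 -0.0564  0.0579]
 [-0.021  -0.043   0.0607]
 [-0.0165 -0.0354  0.0626]]
768 [[ 0.0164 -0.0571  0.0582]
 [ 0.0197 -0.042   0.0607]
 [ 0.0318 -0.0354  0.0631]]
[-0.00122493 -0.04391861  0.05964473]
```

View pics/w4.png

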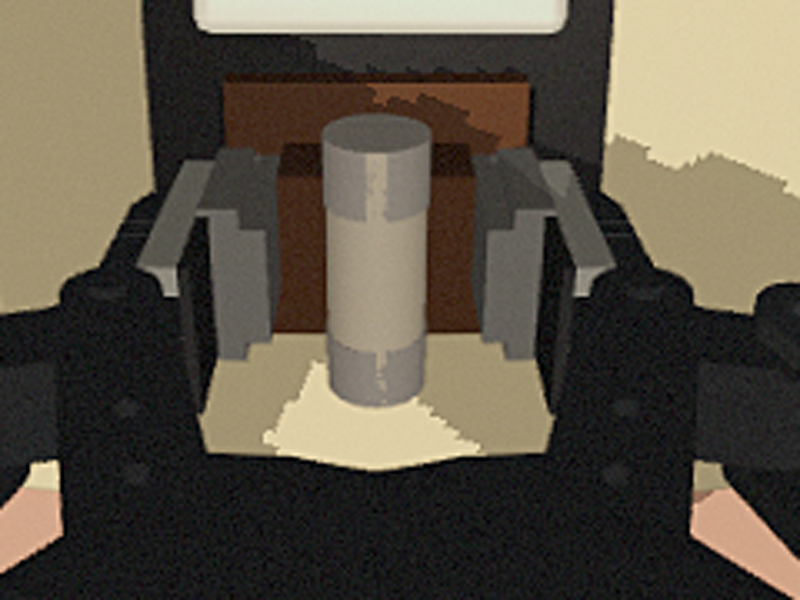

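Both pads sit flat in the fingers, and each catch has moved in by about 5.5 mm. Start the lift slowly.

Emit:
drive_tool(rows=[[0,0,0,0],[0,0,-0.1,0],[0,0,-0.2,0],[0,0,-0.3,0],[0,0,-0.4,0],[0,0,-0.5,0],[0,0,-0.6,0],[0,0,-0.6,0]], newtons=45)

```text
clock: 10.3
position: [0.5386, 0.0039, 0.1552]
ee_rot: [0.0, 0.559, 0.829, 0.0]
contact_force: [-0.2, 0.3, -2.0]
width: 0.0431
gripper_force: 46.5
```

```bash
python3 - <<'E'
from h import *
s=get_state();print(s['width'],s['gripper_force'],s['contact_force'],s['moment'])
c=eyes.camera_info('wrist');p,d=eyes.get_image('wrist');W=cloud(p,d,c);S=sup(W);h=S[...,2]
m=(abs(S[...,1]+.047)<.024)&(h>.05)&(h<.09)&(abs(S[...,0])<.007);print(m.sum(),np.median(S[m],0),np.percentile(h[m],[5,95]))
E
```

```text
0.04311756409671955 46.46899223327637 [-0.17595493  0.30607725 -2.04830747] [ 0.00178186  0.01585042 -0.0233595 ]
2661 [-0.00041073 -0.04075068  0.07217408] [0.05079552 0.07393323]
```

The carrier is free: its top is 13 mm higher and the load is about 2 N. Lift to 9 cm.

Emit:
drive_tool(rows=[[0,0,-0.4,0],[0,0,-0.9,0],[0,0,-1.4,0],[0,0,-1.9,0],[0,0,-2.4,0],[0,0,-2.8,0],[0,0,-3.0,0],[0,0,-3.1,0]])

```text
clock: 11.02
position: [0.5386, 0.0039, 0.2334]
ee_rot: [0.001, 0.559, 0.829, 0.0]
contact_force: [0.4, -0.9, -1.6]
width: 0.043
gripper_force: 46.9
```

Emit:
drive_tool(rows=[[0,0,0,0],[0,0,0,0],[0,0,0,0],[0,0,0,0],[0,0,0,0],[0,0,0,0],[0,0,0,0],[0,0,0,0]])

```text
clock: 11.68
position: [0.5383, 0.0039, 0.2322]
ee_rot: [-0.0, 0.559, 0.829, -0.0]
contact_force: [-0.9, 0.2, -1.7]
width: 0.0433
gripper_force: 46.9
```

```bash
python3 - <<'E'
from h import *
s=get_state();print(s['width'],s['gripper_force'],s['contact_force'],s['moment'],s['position'])
c=eyes.camera_info('wrist');p,d=eyes.get_image('wrist');W=cloud(p,d,c);S=sup(W);h=S[...,2]
m=(abs(S[...,1]+.047)<.024)&(h>.135)&(h<.16)&(abs(S[...,0])<.007);print(m.sum(),np.median(S[m],0),np.percentile(h[m],[5,95]))
t,_=eyes.get_image('top');q,_=eyes.get_image('scene')
f=lambda a:cv2.resize(a[:,:,::-1],(400,300),interpolation=cv2.INTER_AREA)
cv2.imwrite('pics/end.png',np.vstack([np.hstack([f(p),f(t)]),np.hstack([f(q),f(q[120:270,150:350])])]))
E
```

```text
0.04325876980558091 46.85729384422302 [-0.88096713  0.20184396 -1.68289026] [ 0.01397924  0.05052187 -0.00415673] [0.53827402 0.00388595 0.23218209]
2438 [-0.00067241 -0.04223931  0.14932374] [0.14044246 0.15089375]
```

View pics/end.png

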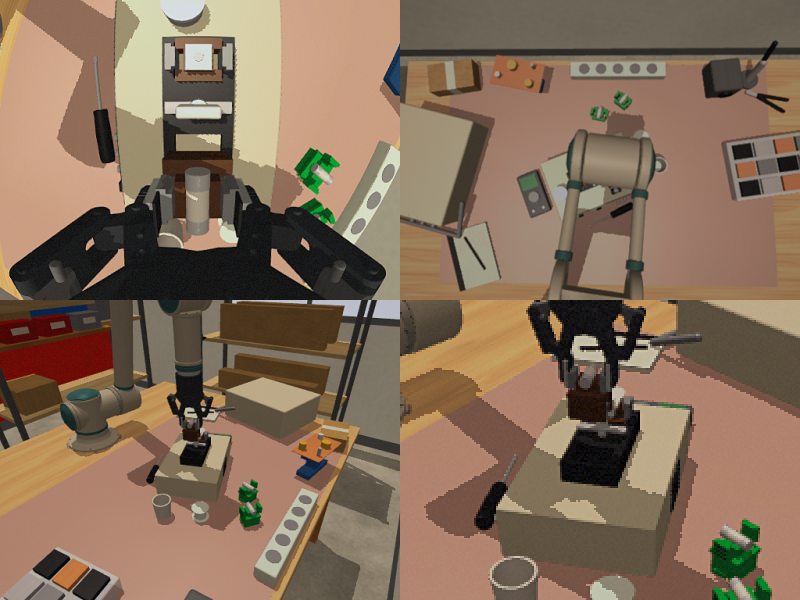

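The carrier hangs upright 90 mm above its seat (top at 149.5 mm, was 59.6 mm). The link is still seated, the wing is on its stop, and nothing else has moved. I hand the job in.

```bash
python3 -c "
from rig import order
print(order.sign_off())"
```

```text
the job is handed in; nothing more can be done
None
```

The job is handed in: I turned the wing nut clockwise to its stop, and the fuse carrier is held upright by its two pinched catches about 9 cm above its seat, with the link carrier still seated and nothing else disturbed.

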